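Open the shop's cash box by feel

TASK

Open the cash box on the event table. Its lid is held by a hidden catch worked by the round black knob: turn the knob slowly clockwise until you feel it give as the catch drops into its notch, stop there, then lift the lid and swing it right back until it stands against its stay. Never wrench at the lid while it is still caught, do not bang the lid back, and leave the other things on the table where they are.

Things in the scene. Friction and masses are not known exactly. Their poses are not given: they have to be found in the camera images.
- cashbox: grey steel cash box, fixed to the table: 160 mm deep (x), 200 mm wide (y), side walls 85 mm high, open at the top under its lid (the lid's upper face is 88 mm above the table). Origin at the centre of its underside; x points from its front (the knob side) to its back (the hinge side), y to the left seen from the front, z up
- knob_grip (a point): point on the knob's axis, half way up its head. Plain round black knob without a pointer, axis square to the lid: head 36 mm across, 25 mm high, from 12 to 37 mm above the lid's upper face (this point 24 mm above it), on a thinner stem; on the lid's centre line, 54 mm behind its front edge. Fixed to the lid: does not turn with the knob, axes are the lid's
- lid (a joint): opening angle of the lid in rad: 0 closed, growing as its front edge rises, 1.70 against its stay (leaning 7 degrees back past upright). The hinge is stiff (about 0.4 N m) and the lid stays where it is left; lifting it at the knob takes about 7 N. While caught it cannot be lifted by more than a hair (0.01 rad)
- lid_edge (a point): middle of the lid's front edge, 164 mm from the hinge line, at mid thickness of the 3 mm lid plate; a 10 mm skirt hangs below the edge. Its axes are the lid's: x along the lid towards the hinge, z out of the lid's upper face. Under the lid, below the knob, is a flat lock case 78 mm deep, 80 mm wide and 22 mm thick, its front 15 mm behind this edge
- lid_hinge (a point): middle of the hinge line, at the box's back top edge, 85 mm above the table; the lid turns about the y axis through this point. A flat folded carrying bail lies on the lid within 45 mm of it, 11 mm high
- jar_a: closed glass jar with steel cap, 68 mm across, 95 mm high, beside the cash box on its left; loose bystander, to be left alone; origin at the centre of its underside
- jar_b: closed glass jar, 68 mm across, 110 mm high, beyond the cash box; loose bystander, to be left alone; origin at the centre of its underside
- tumbler: glass tumbler, 68 mm across, 105 mm high, beyond the cash box; loose bystander, to be left alone; origin at the centre of its underside
- reader: grey card reader lying flat, 145 x 72 x 22 mm, beside the cash box on its right; loose bystander, to be left alone; origin at the centre of its underside
- cards: block of postcards lying flat, 105 x 148 x 12 mm, just in front of the cash box; loose bystander, to be left alone; origin at the centre of its underside
- novel: red book lying flat, 200 x 130 x 26 mm, beyond the cash box; loose bystander, to be left alone; origin at the centre of its underside
- brush: paint brush lying flat, about 200 mm long, on the robot's right; loose bystander, to be left alone; origin on the handle's underside near the middle
- knob_top (a point): centre of the knob's top. The notch lies 0.4 to 2.2 rad clockwise, seen from above, of where the knob starts; the knob can run 0.9 rad past it and may be turned back. Turning drags at about 0.08 N m; in the 0.15 rad before the notch's middle the torque falls below zero (helps by about 0.07), at the middle it jumps to about 0.23, then the knob runs on. A grip of 25 N turns it; two grasps may be needed
- keeper: steel strike plate 7 x 30 x 5 mm inside the box's front wall, part of the box, hidden under the shut lid; the lid's spring catch hooks under it. The notch is 0.45 rad wide in all; the catch is free of the plate only within about 0.06 rad of the notch's middle. Let go within about 0.1 rad of the middle, the knob draws itself in and stays. Origin at the middle of its underside, 73 mm above the table

How it is judged:
On the way:
1. the catch is out of its keeper and the lid lifted ajar (value of joint lid above 0.12 rad), for 0.2 s.
At the end, for the whole second after the job is handed in: the lid stands swung right back, within 0.2 rad of its stay (1.7 rad), at rest (value of joint lid above 1.5 rad and velocity of joint lid between -0.1 and 0.1 rad/s); the robot touches nothing.
It fails at once if another thing on the table is shifted by more than 20 mm (distance of any of jar_a, jar_b, tumbler, reader, cards, novel, brush from where it was at the start of the episode above 0.02 m).
It fails at once if the lid is wrenched against its catch (more than 15 N on the strike plate, which takes about 27 N of pull at the knob) (contact force between keeper and anything else above 15 N).
It fails at once if the lid is banged back (faster than 2.5 rad/s) (velocity of joint lid above 2.5 rad/s).
It also fails if it takes over 72 s, if anything falls off the work surface, if the arm or the gripper's body presses on something with over 40 N, if the wrist force passes 120 N, or if a joint passes its speed limit or range.

ROBOT

A 6-joint arm with a two-finger parallel gripper is mounted at the origin on the work surface. World frame = base frame: x ahead of the robot, y to its left, z up, the work surface at z = 0. Lengths are in m, angles in rad, forces in N, time in s.
With the tool pointing down it reaches from about 0.375 to 0.975 m from the base axis. Payload 3.8 kg.
Tool frame: the origin (TCP) lies on the centre line of the jaws, within the pads' length; the fingertips stand 25 mm ahead of it and the grasp point (between the pads) lies 6 mm ahead of it; z points along the fingers, y is the direction in which the jaws open and shut (so a half turn about z gives the same grasp; the last joint's range is limited). The gripper opens to 85 mm and grips with 20 to 120 N. Pads are 22 mm wide; open, the fingers measure 114 mm over their backs; the gripper's body (76 mm by 85 mm) begins 54 mm behind the grasp point. The pads swing forward as they close: fully open they stand 13 mm farther back than shut.
Start: joints at [1.072, 0.264, 1.604, -0, 1.274, -0.037], TCP at [0.301, 0.604, 0.256] pointing down, gripper open.
Joint ranges: [-2.63, 2.63], [-0.94, 2.18], [0.31, 2.57], [-1.31, 4.45], [0, 2.66], [-2.55, 2.55]. Speed limits (rad/s): [2.57, 2.57, 3.14, 3.14, 3.14, 3.14].

INTERFACE

Orientations are given as a rotation vector (axis times angle).
In Python, from workcell import bot gives the robot as it stands.
- The arm moves only by the tool servo_tool, never from a script. Its argument "moves" is a list of rows, each a list of 3 entries, a list of its own where there are three numbers: the closure in counts, from 0 (fully open) to 255 (shut), then the shift along the tool's x, y, z in m, then the turn about the tool's z in rad. A call has exactly 8 rows; each row shifts and turns the pose as measured when the row begins, along the tool's axes as they then stand; what a row does not reach is not made up. A row lasts 1/12 s, in which the tool goes at most 41.7 mm and 7.16 degrees, less where a joint would pass 70% of its speed; a pose out of reach is approached as far as the arm can. A call is refused whole if a number of a shift passes 0.0417 or a number of a turn 0.125, either way. A call with a gripper value outside its range is refused whole. The fingers move at their own pace and stop on an object; "newtons" is the grip in N (left out, the last holds). Time passes only in rows, so rows that do not move let the fingers close, or fill a call up. It gives the time, the measured TCP pose, the force and the opening at its end, in the units of the state.
- bot.read_state(): the state, without advancing time (a new reading comes with each control period).
- bot.read_camera(name): name is "scene" or "top" or "wrist"; returns a dict with "pixels" (384x512x3 uint8, red, green, blue), "depth" (384x512 float32, m along the optical axis (not along the pixel's ray), 0 where there is no reading), "intrinsics" (3x3 intrinsics, pixels), "R" (3x3) and "t" (3): a world point X has camera coordinates R X + t. Camera axes: x right, y down, z forward; pixel columns grow to the right and rows downward; lengths in m; the calibration is good to about 2 mm. A picture is of the moment at which its call begins.
- bot.finish_job(): hands the job in, once; it reports no verdict.
The state is a dict: "time": time; "q": joint angles; "joint_vel": joint speeds; "joint_torque": joint torques, N m; "tool_pos": TCP position; "tcp_rot": TCP orientation; "wrist_force": force on the tool from outside, world axes, zero at the start; "torque": the same for the moment, N m; "width": opening from 0.0 (shut) to 1.0 (fully open).
Only numpy, scipy, OpenCV 4.12 (cv2) and the standard library are available. Lean on these libraries where they do the work, as an engineer would, in place of code of your own. Each camera call takes 0.05 s, during which the arm holds its last target.

## Working session

There is one attempt and no reset: what is moved stays moved. The work goes in short steps, Python scripts to look and compute and a tool call to move; the robot and the scene stay as the last step left them, time stands still between calls to the robot, and variables do not carry over. Pictures are saved under pics/ and viewed, and the job is handed in when it is done.

Besides the shell and the picture viewer there is one more tool, called after "Call:" as a command line: name --argument value ..., lists and objects as JSON in quotes. servo_tool: Moves the arm, as the interface text tells. Its arguments: {"type":"object","properties":{"moves":{"type":"array","items":{"type":"array"}},"newtons":{"type":"number"}},"required":["moves"]}

```bash
mkdir -p pics; ls; python3 - <<'E'
from workcell import bot
import cv2,numpy as np
s=bot.read_state(); print(s)
for n in ["scene","top"]:
    c=bot.read_camera(n); cv2.imwrite(f"pics/{n}0.png",c["pixels"][:,:,::-1]); np.savez(f"{n}0.npz",**c)
    print(n,c["intrinsics"],c["R"],c["t"])
E
```

```text
pics
{'time': 0.0, 'q': array([ 1.07210711e+00,  2.64734857e-01,  1.60540403e+00,  2.19904567e-05,
        1.27371551e+00, -3.68999322e-02]), 'joint_vel': array([-0.00070541, -0.00084721,  0.00210744, -0.00057027,  0.0007506 ,
        0.00225516]), 'joint_torque': array([ 2.94897793e-03, -5.15115809e+01, -3.67313218e+01, -1.44057440e-04,
        1.31374178e-02,  8.64453682e-06]), 'tool_pos': array([0.3004098 , 0.60369005, 0.25495809]), 'tcp_rot': array([-0.71881668, -3.05761476,  0.0034167 ]), 'wrist_force': array([-0.63646377,  0.07704956,  0.50778453]), 'torque': array([0.02311514, 0.01057756, 0.026042  ]), 'width': 0.9985570133199805}
scene [[418.26033385   0.         254.60814181]
 [  0.         418.26033385 191.19526745]
 [  0.           0.           1.        ]] [[ 0.71938198  0.69459936 -0.00461549]
 [ 0.37810617 -0.39715332 -0.83624456]
 [-0.582688    0.59983412 -0.54833724]] [-0.37261679 -0.08952237  1.42819671]
top [[393.90099723   0.         254.65078054]
 [  0.         393.90099723 187.29770138]
 [  0.           0.           1.        ]] [[ 1.66699591e-03 -9.99820384e-01 -1.88790866e-02]
 [-9.96172731e-01 -1.04636364e-05 -8.74064593e-02]
 [ 8.73905622e-02  1.89525374e-02 -9.95993821e-01]] [0.01182809 0.49834725 1.2820341 ]
```

View pics/scene0.png

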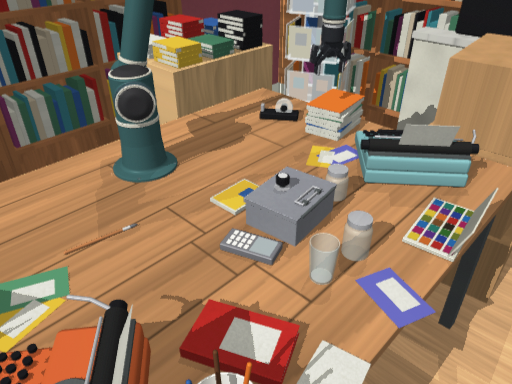

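View pics/top0.png

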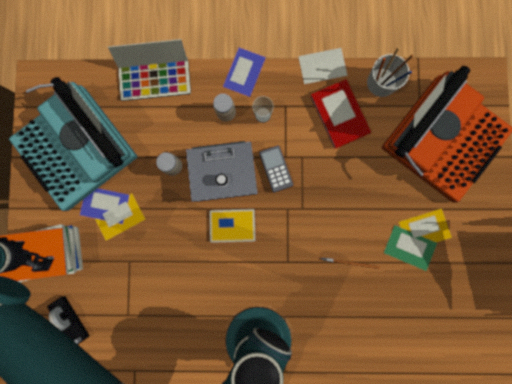

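The box is at about (222,170) in the top view, with its knob at (221,180). jar_a (168,162) is to the left, the reader (277,169) to the right, and the cards (232,226) in front. Next I measure the box.

```bash
cat > h.py <<'E'
import numpy as np,cv2
def pts(c):
    d=c["depth"];K=c["intrinsics"];v,u=np.mgrid[:d.shape[0],:d.shape[1]]
    p=np.stack([(u-K[0,2])/K[0,0]*d,(v-K[1,2])/K[1,1]*d,d],-1)
    return (p-c["t"])@c["R"]
E
python3 - <<'E'
import numpy as np,cv2
from h import *
for n in ["top","scene"]:
    c=dict(np.load(n+"0.npz"));P=pts(c);d=c["depth"]
    if n=="top": sl=(slice(130,215),slice(170,275))
    else: sl=(slice(165,245),slice(240,340))
    Q=P[sl];dd=d[sl]
    m=(dd>0)&(abs(Q[...,2]-.088)<.006)
    k,l,st,ce=cv2.connectedComponentsWithStats(m.astype(np.uint8));i=1+np.argmax(st[1:,4])
    L=Q[l==i]; r=cv2.minAreaRect(L[:,:2].astype(np.float32)*1000)
    print(n,len(L),L[:,2].mean(),r,cv2.boxPoints(r))
    m=(dd>0)&(Q[...,2]>.115)&(Q[...,2]<.135);T=Q[m];
    # restrict around the lid
    T=T[np.hypot(*(T[:,:2]-np.array(r[0])/1000).T)<.09];print("knob",len(T),T.mean(0),T.min(0),T.max(0),np.median(T,0))
c=dict(np.load("top0.npz"));cv2.imwrite("pics/tc.png",cv2.resize(c["pixels"][80:250,140:310,::-1],(680,680),interpolation=cv2.INTER_CUBIC)[:600])
E
```

```text
top 3248 0.08831540625596099 ((546.4717407226562, 118.15657043457031), (172.5067596435547, 208.2328338623047), 7.005949020385742) [[448.16302   210.97507  ]
 [473.5617      4.2970037]
 [644.78046    25.338074 ]
 [619.3818    232.01614  ]]
knob 118 [0.51381017 0.11320251 0.12493763] [0.49620314 0.09530204 0.11505858] [0.53079383 0.13237458 0.12956536] [0.51436372 0.11316693 0.12542685]
scene 2530 0.08714073832810794 ((546.679443359375, 113.5374755859375), (173.69386291503906, 211.80113220214844), 7.284114837646484) [[447.10632   207.5721   ]
 [473.96045    -2.5197258]
 [646.25256    19.502853 ]
 [619.39844   229.59468  ]]
knob 109 [0.51954925 0.10651542 0.12218587] [0.4986378  0.09077136 0.11506253] [0.53534885 0.1256739  0.12682755] [0.52000756 0.10567903 0.12331622]
```

View pics/tc.png

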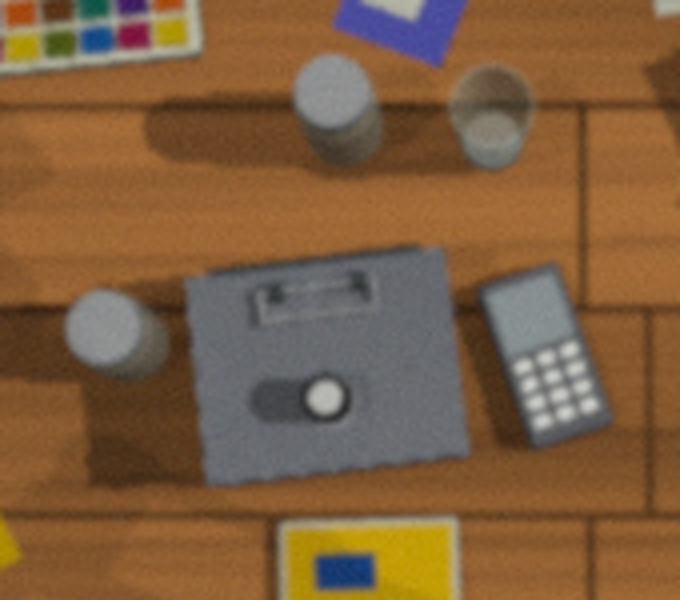

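Call:
servo_tool --moves '[[0,[-0.0295,-0.0246,0],0],[0,[-0.0295,-0.0246,0],0],[0,[-0.0295,-0.0246,0],0],[0,[-0.0295,-0.0246,0],0],[0,[-0.0295,-0.0246,0],0],[0,[-0.0295,-0.0246,0],0],[0,[-0.0295,-0.0246,0],0],[0,[-0.0295,-0.0246,0],0]]' --newtons 40

```text
time: 0.77
tool_pos: [0.4231, 0.3174, 0.2485]
tcp_rot: [-0.697, -3.057, 0.01]
wrist_force: [0.2, 0.5, 0.2]
width: 1.0
```

```bash
cat >> h.py <<'E'
from scipy.spatial.transform import Rotation as Ro
BX=np.array([np.cos(np.deg2rad(7.1)),np.sin(np.deg2rad(7.1)),0])
def rel(target,yaw_y_deg=None):
    from workcell import bot
    s=bot.read_state();R=Ro.from_rotvec(s["tcp_rot"]).as_matrix()
    y=np.degrees(np.arctan2(R[1,1],R[0,1]))
    print("t",round(s["time"],2),"pos",s["tool_pos"].round(4),"yaw_y",y.round(1),"z",R[:,2].round(3),"q",s["q"].round(2),"F",s["wrist_force"].round(1),"T",s["torque"].round(3),"w",round(s["width"],3))
    if target is not None: print("rel",(R.T@(np.array(target)-s["tool_pos"])).round(4))
    if yaw_y_deg is not None: print("turn",-np.deg2rad(yaw_y_deg-y).round(3))
E
python3 -c "
from h import *
rel([.516,.111,.25],97.1)"
```

```text
t 0.77 pos [0.4231 0.3174 0.2485] yaw_y 64.3 z [-0.007 -0.005 -1.   ] q [ 0.6  -0.    1.92  0.    1.24 -0.53] F [0.2 0.5 0.2] T [-0.007  0.005 -0.046] w 1.0
rel [-0.1732 -0.1457 -0.0012]
turn -0.572
```

Call:
servo_tool --moves '[[0,[-0.03,-0.025,0],0],[0,[-0.03,-0.025,0],0],[0,[-0.03,-0.025,0],0],[0,[-0.03,-0.025,0],0],[0,[-0.03,-0.025,0],0],[0,[-0.0,-0.0,0],-0.12],[0,[0,0,0],-0.12],[0,[0,0,0],-0.12]]'

```text
time: 1.43
tool_pos: [0.5066, 0.12, 0.2457]
tcp_rot: [-0.136, -3.129, 0.016]
wrist_force: [0.4, 0.4, 0.4]
width: 1.003
```

```bash
python3 -c "
from h import *
from workcell import bot
rel([.516,.111,.25],97.1)
c=bot.read_camera('wrist');np.savez('w1.npz',**c);cv2.imwrite('pics/w1.png',c['pixels'][:,:,::-1])"
```

```text
t 1.43 pos [0.5066 0.12   0.2457] yaw_y 85.0 z [-0.01  -0.009 -1.   ] q [ 0.19 -0.01  1.94 -0.01  1.23 -1.29] F [0.4 0.4 0.4] T [0.005 0.04  0.01 ] w 1.003
rel [-0.0101 -0.0082 -0.0043]
turn -0.211
```

View pics/w1.png

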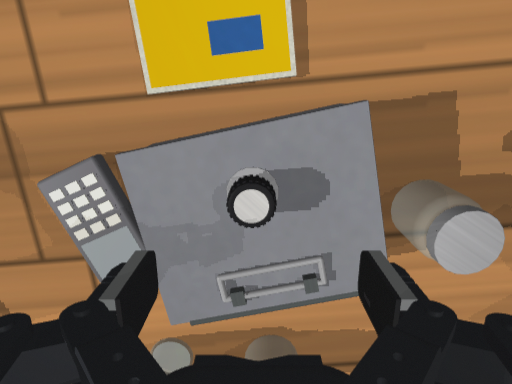

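The wrist view shows the knob top at (251,207), between the jaws. The lid runs from about (117,155) to (388,290), and the bail is at (272,280). I'll take the exact knob and lid pose from this depth image.

```bash
python3 -c "
from h import *
c=dict(np.load('w1.npz'));P=pts(c);d=c['depth']
Q=P[165:240,215:290];m=(Q[...,2]>.118)&(Q[...,2]<.132)
T=Q[m];print(len(T),T.mean(0),cv2.minEnclosingCircle((T[:,:2]*1000).astype(np.float32)),np.median(T[:,2]))
m=(abs(P[...,2]-.088)<.005)&(d>0);m[245:]=0
L=P[m];print(L.mean(0))
# lid corners by pixel at z=.088
K=c['intrinsics'];R=c['R'];t=c['t']
def px(u,v,z):
  r=R.T@np.array([(u-K[0,2])/K[0,0],(v-K[1,2])/K[1,1],1]);o=-R.T@t
  return (o+r*(z-o[2])/r[2]).round(4)
for p in [(117,155),(367,102),(388,290),(171,323)]: print(p,px(*p,.088))
print(px(251,207,.125))
"
```

```text
1880 [0.51174913 0.11391907 0.12506223] ((513.47119140625, 113.58740997314453), 18.845447540283203) 0.12547212765756763
[0.50782188 0.12477099 0.0882685 ]
(117, 155) [0.4735 0.0064 0.088 ]
(367, 102) [0.4489 0.2092 0.088 ]
(388, 290) [0.617  0.2286 0.088 ]
(171, 323) [0.6362 0.0254 0.088 ]
[0.5148 0.1136 0.125 ]
```

Call:
servo_tool --moves '[[0,[0,0,0],-0.12],[0,[0,0,0],-0.11],[0,[0,0,0],0],[0,[-0.008,-0.006,0.02],0],[0,[0,0,0.015],0],[0,[0,0,0.015],0],[0,[0,0,0.015],0],[0,[0,0,0],0]]'

```text
time: 2.15
tool_pos: [0.514, 0.1154, 0.1777]
tcp_rot: [0.191, -3.125, 0.013]
wrist_force: [0.5, 0.6, -0.1]
width: 1.001
```

```bash
python3 -c "
from h import *
rel([.5145,.1138,.121],97)"
```

```text
t 2.15 pos [0.514  0.1154 0.1777] yaw_y 97.0 z [-0.011 -0.009 -1.   ] q [ 0.18  0.06  1.99 -0.01  1.1  -1.51] F [ 0.5  0.6 -0.1] T [-0.003  0.036  0.036] w 1.001
rel [-0.0009 -0.0013  0.0567]
turn 0.0
```

Call:
servo_tool --moves '[[0,[0,-0.001,0.015],0],[0,[0,0,0.015],0],[0,[0,0,0.015],0],[0,[-0.001,0,0.01],0],[0,[0,0,0.005],0],[0,[0,0,0],0],[0,[0,0,0],0],[0,[0,0,0],0]]'

```text
time: 2.82
tool_pos: [0.5159, 0.116, 0.119]
tcp_rot: [0.162, -3.129, 0.012]
wrist_force: [-0.1, -0.5, -0.2]
width: 0.999
```

```bash
python3 -c "
from h import *
rel([.5145,.1138,.121],97)"
```

```text
t 2.82 pos [0.5159 0.116  0.119 ] yaw_y 95.9 z [-0.008 -0.008 -1.   ] q [ 0.18  0.12  2.04 -0.01  0.99 -1.49] F [-0.1 -0.5 -0.2] T [ 0.007 -0.011  0.05 ] w 0.999
rel [ 0.0017 -0.0021 -0.002 ]
turn -0.018
```

Call:
servo_tool --moves '[[0,[0.0015,-0.002,-0.002],0],[60,[0,0,0],0],[255,[0,0,0],0],[255,[0,0,0],0],[255,[0,0,0],0],[255,[0,0,0],0],[255,[0,0,0],0],[255,[0,0,0],0]]' --newtons 40

```text
time: 3.48
tool_pos: [0.517, 0.1136, 0.1253]
tcp_rot: [0.161, -3.135, 0.012]
wrist_force: [0.3, -0.4, -0.0]
width: 0.406
```

```bash
python3 -c "
from h import *
rel([.5145,.1138,.121],97)"
```

```text
t 3.48 pos [0.517  0.1136 0.1253] yaw_y 95.9 z [-0.002 -0.008 -1.   ] q [ 0.17  0.11  2.04 -0.01  0.99 -1.49] F [ 0.3 -0.4 -0. ] T [0.03  0.007 0.042] w 0.406
rel [0.0025 0.0005 0.0043]
turn -0.02
```

Call:
servo_tool --moves '[[255,[0,0,0],0.02],[255,[0,0,0],0.02],[255,[0,0,0],0.02],[255,[0,0,0],0.02],[255,[0,0,0],0.02],[255,[0,0,0],0.02],[255,[0,0,0],0.02],[255,[0,0,0],0.02]]'

```text
time: 4.15
tool_pos: [0.5171, 0.1131, 0.1253]
tcp_rot: [-0.114, -3.138, 0.014]
wrist_force: [0.4, -1.1, 1.1]
width: 0.402
```

```bash
python3 -c "
from h import *
rel([.5145,.1138,.121],97)"
```

```text
t 4.15 pos [0.5171 0.1131 0.1253] yaw_y 85.8 z [-0.002 -0.009 -1.   ] q [ 0.17  0.11  2.04 -0.01  0.99 -1.32] F [ 0.4 -1.1  1.1] T [-0.091  0.053  0.12 ] w 0.402
rel [0.0026 0.0005 0.0043]
turn -0.195
```

Call:
servo_tool --moves '[[255,[0,0,0],0.015],[255,[0,0,0],0.015],[255,[0,0,0],0.015],[255,[0,0,0],0.015],[255,[0,0,0],0.01],[255,[0,0,0],0.01],[255,[0,0,0],0.01],[255,[0,0,0],0.01]]'

```text
time: 4.82
tool_pos: [0.517, 0.1128, 0.1253]
tcp_rot: [-0.289, -3.127, 0.015]
wrist_force: [-0.4, -1.8, 1.2]
width: 0.404
```

```bash
python3 -c "
from h import *
rel([.5145,.1138,.121],97)"
```

```text
t 4.82 pos [0.517  0.1128 0.1253] yaw_y 79.4 z [-0.002 -0.009 -1.   ] q [ 0.17  0.11  2.04 -0.01  0.99 -1.21] F [-0.4 -1.8  1.2] T [-0.209  0.013  0.097] w 0.404
rel [0.0027 0.0006 0.0043]
turn -0.307
```

Call:
servo_tool --moves '[[255,[0,0,0],0.012],[255,[0,0,0],0.012],[255,[0,0,0],0.012],[255,[0,0,0],0.012],[255,[0,0,0],0.012],[255,[0,0,0],0.012],[255,[0,0,0],0.012],[255,[0,0,0],0.012]]'

```text
time: 5.48
tool_pos: [0.5169, 0.1125, 0.1253]
tcp_rot: [-0.455, -3.108, 0.016]
wrist_force: [-0.8, -2.7, 1.6]
width: 0.41
```

```bash
python3 -c "
from h import *
rel([.5145,.1138,.121],97)"
```

```text
t 5.48 pos [0.5169 0.1125 0.1253] yaw_y 73.3 z [-0.002 -0.01  -1.   ] q [ 0.17  0.11  2.04 -0.01  0.99 -1.1 ] F [-0.8 -2.7  1.6] T [-0.199  0.023  0.074] w 0.41
rel [0.0027 0.0006 0.0043]
turn -0.413
```

Call:
servo_tool --moves '[[255,[0,0,0],0.01],[255,[0,0,0],0.01],[255,[0,0,0],0.01],[255,[0,0,0],0.01],[255,[0,0,0],0.01],[255,[0,0,0],0.01],[255,[0,0,0],0.01],[255,[0,0,0],0.01]]'

```text
time: 6.15
tool_pos: [0.5169, 0.1123, 0.1253]
tcp_rot: [-0.595, -3.084, 0.016]
wrist_force: [0.9, -3.0, 1.4]
width: 0.405
```

```bash
python3 -c "
from h import *
rel([.5145,.1138,.121],97)"
```

```text
t 6.15 pos [0.5169 0.1123 0.1253] yaw_y 68.2 z [-0.002 -0.01  -1.   ] q [ 0.17  0.11  2.04 -0.01  0.99 -1.01] F [ 0.9 -3.   1.4] T [-0.222  0.074 -0.021] w 0.405
rel [0.0028 0.0006 0.0043]
turn -0.503
```

Call:
servo_tool --moves '[[255,[0,0,0],0.01],[255,[0,0,0],0.01],[255,[0,0,0],0.01],[255,[0,0,0],0.01],[255,[0,0,0],0],[255,[0,0,0],0],[255,[0,0,0],0],[255,[0,0,0],0]]'

```text
time: 6.82
tool_pos: [0.5168, 0.1121, 0.1254]
tcp_rot: [-0.666, -3.07, 0.016]
wrist_force: [-0.4, -3.1, 1.0]
width: 0.409
```

```bash
python3 -c "
from h import *
rel([.5145,.1138,.121],97)"
```

```text
t 6.82 pos [0.5168 0.1121 0.1254] yaw_y 65.5 z [-0.003 -0.01  -1.   ] q [ 0.17  0.11  2.04 -0.01  0.99 -0.97] F [-0.4 -3.1  1. ] T [-0.271 -0.003 -0.116] w 0.409
rel [0.0028 0.0006 0.0044]
turn -0.549
```

Call:
servo_tool --moves '[[255,[0,0,0],0.01],[255,[0,0,0],0.01],[255,[0,0,0],0.01],[255,[0,0,0],0.01],[255,[0,0,0],0],[255,[0,0,0],0],[255,[0,0,0],0],[255,[0,0,0],0]]'

```text
time: 7.48
tool_pos: [0.5168, 0.112, 0.1254]
tcp_rot: [-0.734, -3.054, 0.017]
wrist_force: [0.3, -3.3, 1.0]
width: 0.408
```

```bash
python3 -c "
from h import *
rel([.5145,.1138,.121],97)"
```

```text
t 7.48 pos [0.5168 0.112  0.1254] yaw_y 63.0 z [-0.003 -0.01  -1.   ] q [ 0.17  0.11  2.04 -0.01  0.99 -0.92] F [ 0.3 -3.3  1. ] T [-0.267  0.089 -0.073] w 0.408
rel [0.0029 0.0006 0.0044]
turn -0.594
```

Call:
servo_tool --moves '[[255,[0,0,0],0.01],[255,[0,0,0],0.01],[255,[0,0,0],0.01],[255,[0,0,0],0],[255,[0,0,0],0],[255,[0,0,0],0],[255,[0,0,0],0],[255,[0,0,0],0]]'

```text
time: 8.15
tool_pos: [0.5167, 0.112, 0.1253]
tcp_rot: [-0.783, -3.042, 0.017]
wrist_force: [-0.4, -2.6, 0.6]
width: 0.405
```

```bash
python3 -c "
from h import *
rel([.5145,.1138,.121],97)"
```

```text
t 8.15 pos [0.5167 0.112  0.1253] yaw_y 61.1 z [-0.003 -0.011 -1.   ] q [ 0.17  0.11  2.04 -0.01  0.99 -0.89] F [-0.4 -2.6  0.6] T [-0.29   0.07  -0.042] w 0.405
rel [0.0028 0.0006 0.0043]
turn -0.626
```

Call:
servo_tool --moves '[[255,[0,0,0],0.01],[255,[0,0,0],0.01],[255,[0,0,0],0.005],[255,[0,0,0],0],[255,[0,0,0],0],[255,[0,0,0],0],[255,[0,0,0],0],[255,[0,0,0],0]]'

```text
time: 8.82
tool_pos: [0.5167, 0.1119, 0.1254]
tcp_rot: [0.822, 3.032, -0.019]
wrist_force: [-0.6, -2.6, 1.7]
width: 0.409
```

```bash
python3 -c "
from h import *
rel([.5145,.1138,.121],97)"
```

```text
t 8.82 pos [0.5167 0.1119 0.1254] yaw_y 59.7 z [-0.003 -0.012 -1.   ] q [ 0.17  0.11  2.04 -0.01  0.99 -0.86] F [-0.6 -2.6  1.7] T [-0.251  0.072  0.263] w 0.409
rel [0.0029 0.0006 0.0043]
turn -0.651
```

The knob gave at about 0.6 rad. The torque went negative and then jumped to +0.26 at the notch middle. I release it here and bring the jaws back parallel to the hinge.

Call:
servo_tool --moves '[[0,[0,0,0],0],[0,[0,0,0],0],[0,[0,0,0],0],[0,[0,0,0],0],[0,[0,0,0],-0.12],[0,[0,0,0],-0.12],[0,[0,0,0],-0.12],[0,[0,0,0],-0.12]]'

```text
time: 9.48
tool_pos: [0.517, 0.1147, 0.1248]
tcp_rot: [-0.055, -3.139, 0.01]
wrist_force: [0.6, 0.1, -0.7]
width: 0.998
```

```bash
python3 -c "
from h import *
rel([.5145,.1138,.120],97)"
```

```text
t 9.48 pos [0.517  0.1147 0.1248] yaw_y 88.0 z [-0.002 -0.006 -1.   ] q [ 0.17  0.11  2.04 -0.01  0.99 -1.36] F [ 0.6  0.1 -0.7] T [-0.028  0.011  0.015] w 0.998
rel [ 0.0024 -0.0009  0.0048]
turn -0.157
```

Call:
servo_tool --moves '[[0,[0,0,0],-0.1],[0,[0.002,0,0.005],-0.06],[0,[0,0,0.001],0],[100,[0,0,0],0],[255,[0,0,0],0],[255,[0,0,0],0],[255,[0,0,0],0],[255,[0,0,0],0]]' --newtons 30

```text
time: 10.15
tool_pos: [0.516, 0.1138, 0.1197]
tcp_rot: [0.207, -3.134, 0.013]
wrist_force: [-0.3, -7.7, 2.9]
width: 0.412
```

```bash
python3 -c "
from h import *
rel([.5145,.1138,.120],97)"
```

```text
t 10.15 pos [0.516  0.1138 0.1197] yaw_y 97.6 z [-0.    -0.008 -1.   ] q [ 0.17  0.12  2.05 -0.01  0.98 -1.52] F [-0.3 -7.7  2.9] T [-1.069  0.085  0.049] w 0.412
rel [ 0.0015  0.0002 -0.0003]
turn 0.01
```

Call:
servo_tool --moves '[[255,[0,0,-0.001],0],[255,[0,0,-0.001],0],[255,[0,0,-0.001],0],[255,[0,0,-0.001],0],[255,[0,0,-0.001],0],[255,[0,0,0],0],[255,[0,0,0],0],[255,[0,0,0],0]]'

```text
time: 10.82
tool_pos: [0.5164, 0.1137, 0.1219]
tcp_rot: [0.204, -3.135, 0.012]
wrist_force: [4.2, -0.8, -7.7]
width: 0.41
```

```bash
python3 -c "
from h import *
rel([.5145,.1138,.120],97)"
```

```text
t 10.82 pos [0.5164 0.1137 0.1219] yaw_y 97.4 z [ 0.    -0.008 -1.   ] q [ 0.17  0.11  2.05 -0.01  0.98 -1.52] F [ 4.2 -0.8 -7.7] T [ 0.151 -0.392  0.013] w 0.41
rel [0.0019 0.0004 0.0019]
turn 0.008
```

Call:
servo_tool --moves '[[255,[0,0,-0.0015],0],[255,[0,0,-0.0015],0],[255,[0,0,-0.0015],0],[255,[0,0,-0.0015],0],[255,[0,0,0],0],[255,[0,0,0],0],[255,[0,0,0],0],[255,[0,0,0],0]]'

```text
time: 11.48
tool_pos: [0.5174, 0.1137, 0.1266]
tcp_rot: [-0.202, 3.133, -0.013]
wrist_force: [4.1, 0.9, -7.8]
width: 0.41
```

```bash
python3 -c "
from h import *
from workcell import bot
rel([.5145,.1138,.120],97)
c=bot.read_camera('scene');P=pts(c)
cv2.imwrite('pics/s2.png',cv2.resize(c['pixels'][120:280,190:390,::-1],None,fx=3.5,fy=3.5))"
```

```text
t 11.48 pos [0.5174 0.1137 0.1266] yaw_y 97.4 z [ 0.003 -0.008 -1.   ] q [ 0.17  0.11  2.04 -0.01  0.99 -1.52] F [ 4.1  0.9 -7.8] T [ 0.017 -0.403 -0.038] w 0.41
rel [0.0029 0.0005 0.0066]
turn 0.007
```

View pics/s2.png

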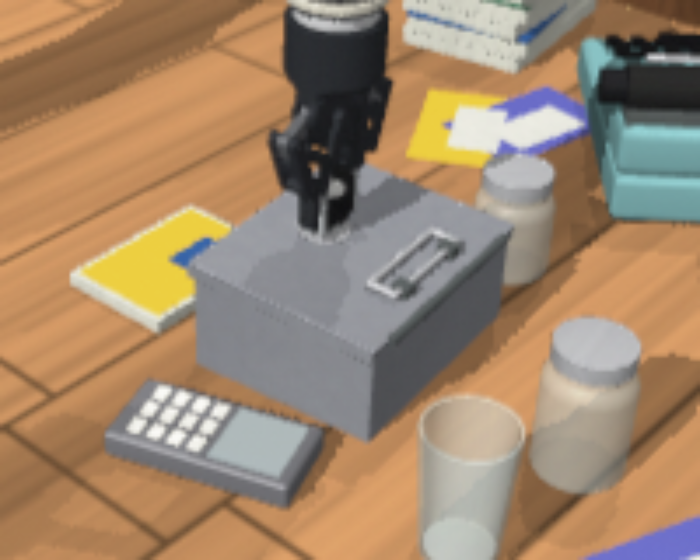

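Call:
servo_tool --moves '[[255,[-0.0015,0,-0.005],0],[255,[-0.002,0,-0.005],0],[255,[-0.002,0,-0.005],0],[255,[-0.0025,0,-0.005],0],[255,[-0.0025,0,-0.005],0],[255,[-0.003,0,-0.005],0],[255,[-0.003,0,-0.005],0],[255,[0,0,0],0]]'

```text
time: 12.2
tool_pos: [0.5301, 0.1153, 0.1582]
tcp_rot: [0.202, -3.125, 0.015]
wrist_force: [3.0, -0.0, -6.1]
width: 0.407
```

```bash
cat >> h.py <<'E'
def th():
    from workcell import bot
    s=bot.read_state();R=Ro.from_rotvec(s["tcp_rot"]).as_matrix()
    g=s["tool_pos"]+.006*R[:,2]-np.array([.6237,.127,.085]); x=g@BX
    print("grip rel hinge x %.4f z %.4f r %.4f theta %.3f lat %.4f"%(x,g[2],np.hypot(x,g[2]),np.arctan2(g[2],-x)-np.arctan2(27,110),g@np.array([-BX[1],BX[0],0])))
E
python3 -c "
from h import *
rel(None,97);th()"
```

```text
t 12.2 pos [0.5301 0.1153 0.1582] yaw_y 97.4 z [-0.009 -0.01  -1.   ] q [ 0.17  0.1   1.98 -0.01  1.07 -1.52] F [ 3.  -0.  -6.1] T [-0.012 -0.244  0.063] w 0.407
turn 0.007
grip rel hinge x -0.0944 z 0.0672 r 0.1159 theta 0.378 lat -0.0001
```

Call:
servo_tool --moves '[[255,[-0.0032,0,-0.0046],0],[255,[-0.0034,0,-0.0045],0],[255,[-0.0036,0,-0.0044],0],[255,[-0.0038,0,-0.0042],0],[255,[-0.004,0,-0.004],0],[255,[-0.0042,0,-0.0038],0],[255,[-0.0044,0,-0.0035],0],[255,[0,0,0],0]]'

```text
time: 12.87
tool_pos: [0.5535, 0.1183, 0.1862]
tcp_rot: [0.201, -3.11, 0.018]
wrist_force: [1.3, -1.0, -9.0]
width: 0.412
```

```bash
python3 -c "
from h import *
rel(None,97);th()"
```

```text
t 12.87 pos [0.5535 0.1183 0.1862] yaw_y 97.4 z [-0.024 -0.013 -1.   ] q [ 0.17  0.13  1.9  -0.01  1.14 -1.52] F [ 1.3 -1.  -9. ] T [-0.003  0.013 -0.049] w 0.412
turn 0.007
grip rel hinge x -0.0709 z 0.0952 r 0.1187 theta 0.690 lat -0.0001
```

Call:
servo_tool --moves '[[255,[-0.0045,0,-0.0025],0],[255,[-0.0047,0,-0.0022],0],[255,[-0.0048,0,-0.002],0],[255,[-0.0049,0,-0.0017],0],[255,[-0.005,0,-0.0015],0],[255,[-0.005,0,-0.0012],0],[255,[0,0,0],0],[255,[0,0,0],0]]'

```text
time: 13.53
tool_pos: [0.5782, 0.1213, 0.2]
tcp_rot: [0.201, -3.093, 0.021]
wrist_force: [-2.7, -0.6, -10.5]
width: 0.406
```

```bash
python3 -c "
from h import *
from workcell import bot
rel(None,97);th()
c=bot.read_camera('scene');P=pts(c)
cv2.imwrite('pics/s3.png',cv2.resize(c['pixels'][100:280,180:380,::-1],None,fx=3.3,fy=3.3))"
```

```text
t 13.53 pos [0.5782 0.1213 0.2   ] yaw_y 97.4 z [-0.041 -0.016 -0.999] q [ 0.17  0.17  1.82 -0.01  1.19 -1.53] F [ -2.7  -0.6 -10.5] T [-0.162  0.521 -0.029] w 0.406
turn 0.008
grip rel hinge x -0.0461 z 0.1090 r 0.1184 theta 0.930 lat -0.0001
```

View pics/s3.png

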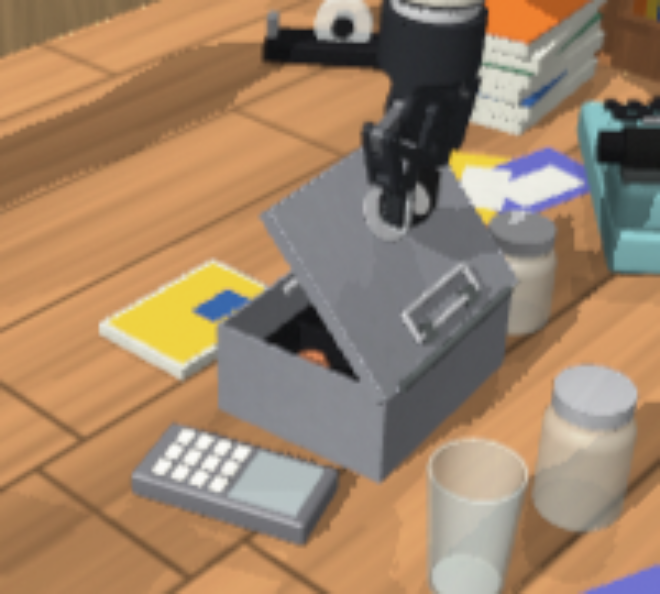

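Call:
servo_tool --moves '[[0,[0,0,0],0],[0,[0,0,0],0],[0,[0,0,0],0],[0,[0,0,0],0],[0,[-0.001,0,-0.02],0],[0,[-0.001,0,-0.02],0],[0,[0,0,-0.025],0],[0,[0,0,-0.025],0]]'

```text
time: 14.25
tool_pos: [0.5886, 0.1249, 0.2996]
tcp_rot: [0.203, -3.111, 0.016]
wrist_force: [1.2, -0.9, -0.5]
width: 1.001
```

```bash
python3 -c "
from h import *
from workcell import bot
rel(None,97);th()
c=bot.read_camera('scene');P=pts(c)
cv2.imwrite('pics/s4.png',cv2.resize(c['pixels'][80:280,180:380,::-1],None,fx=3,fy=3))"
```

```text
t 14.25 pos [0.5886 0.1249 0.2996] yaw_y 97.5 z [-0.023 -0.012 -1.   ] q [ 0.17  0.12  1.7  -0.01  1.35 -1.53] F [ 1.2 -0.9 -0.5] T [0.007 0.056 0.03 ] w 1.001
turn 0.008
grip rel hinge x -0.0353 z 0.2086 r 0.2116 theta 1.163 lat 0.0022
```

View pics/s4.png

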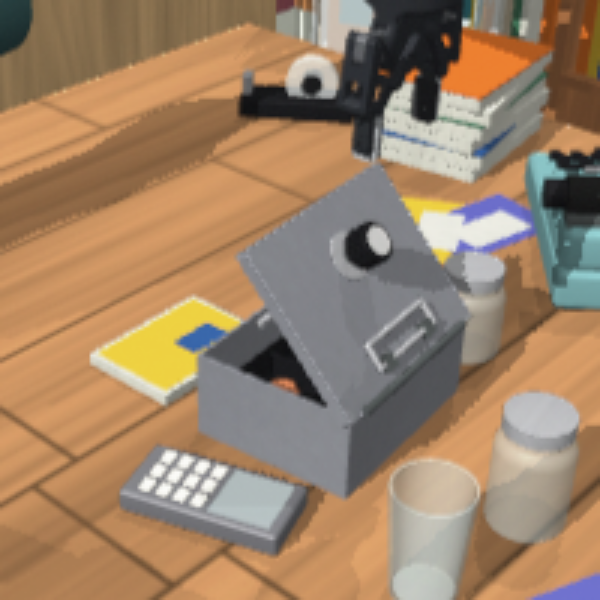

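The lid stays at about 0.95 rad and the gripper is clear above it. Next I shut the fingers, move in front of the lid and push its inner edge back.

Call:
servo_tool --moves '[[255,[0.03,0,0],0],[255,[0.03,0,0],0],[255,[0.03,0,0],0],[255,[0.03,0,0],0],[255,[0,0,0],0],[255,[0,0,0],0],[255,[0,0,0],0],[255,[0,0,0],0]]'

```text
time: 14.97
tool_pos: [0.4772, 0.1114, 0.3218]
tcp_rot: [-0.204, 3.115, -0.007]
wrist_force: [-0.4, 0.2, 0.8]
width: -0.003
```

```bash
python3 -c "
from h import *
from workcell import bot
rel(None,97);th()
c=bot.read_camera('scene');P=pts(c)
# lid angle: fit
Q=(P-np.array([.6237,.127,.085]));x=Q@BX;y=Q@np.array([-BX[1],BX[0],0]);z=Q[...,2]
m=(abs(y)<.09)&(x<-.02)&(x>-.13)&(z>.03)&(z<.17)&(c['depth']>0)&(np.hypot(x,z)<.175)
a=np.arctan2(z[m]-0.003,-x[m]);print('lid angle',np.median(a),len(a),z[m].max())"
```

```text
t 14.97 pos [0.4772 0.1114 0.3218] yaw_y 97.5 z [ 0.02  -0.003 -1.   ] q [ 0.18 -0.14  1.91 -0.01  1.35 -1.52] F [-0.4  0.2  0.8] T [ 0.091 -0.038  0.008] w -0.003
turn 0.008
grip rel hinge x -0.1472 z 0.2308 r 0.2737 theta 0.762 lat 0.0026
lid angle 0.8624161229979479 2223 0.12601913208205562
```

Call:
servo_tool --moves '[[255,[0,0,0.02],0],[255,[0,0,0.02],0],[255,[0,0,0.02],0],[255,[0,0,0.02],0],[255,[0,0,0.015],0],[255,[0,0,0.005],0],[255,[0,0,0],0],[255,[0,0,0],0]]'

```text
time: 15.68
tool_pos: [0.4891, 0.1123, 0.22]
tcp_rot: [-0.202, 3.109, -0.006]
wrist_force: [0.1, 0.2, 0.2]
width: 0.001
```

```bash
python3 -c "
from h import *
from workcell import bot
rel(None,97);th()"
```

```text
t 15.68 pos [0.4891 0.1123 0.22  ] yaw_y 97.4 z [ 0.026 -0.002 -1.   ] q [ 0.18 -0.06  2.02 -0.01  1.15 -1.52] F [0.1 0.2 0.2] T [0.043 0.005 0.071] w 0.001
turn 0.008
grip rel hinge x -0.1353 z 0.1290 r 0.1869 theta 0.521 lat 0.0020
```

Call:
servo_tool --moves '[[255,[-0.006,0,0],0],[255,[-0.006,0,0],0],[255,[-0.007,0,-0.001],0],[255,[-0.007,0,-0.001],0],[255,[-0.007,0,-0.001],0],[255,[-0.007,0,-0.001],0],[255,[-0.007,0,-0.001],0],[255,[-0.007,0,0],0]]'

```text
time: 16.35
tool_pos: [0.5259, 0.1172, 0.2388]
tcp_rot: [0.203, -3.11, 0.013]
wrist_force: [-10.3, -1.5, 8.1]
width: -0.0
```

```bash
python3 -c "
from h import *
from workcell import bot
rel(None,97);th()
c=bot.read_camera('scene')
cv2.imwrite('pics/s5.png',cv2.resize(c['pixels'][80:280,180:380,::-1],None,fx=3,fy=3))"
```

```text
t 16.35 pos [0.5259 0.1172 0.2388] yaw_y 97.5 z [-0.024 -0.01  -1.   ] q [ 0.18  0.03  1.9  -0.01  1.23 -1.52] F [-10.3  -1.5   8.1] T [-0.202  1.396 -0.032] w -0.0
turn 0.008
grip rel hinge x -0.0984 z 0.1478 r 0.1775 theta 0.743 lat 0.0023
```

View pics/s5.png

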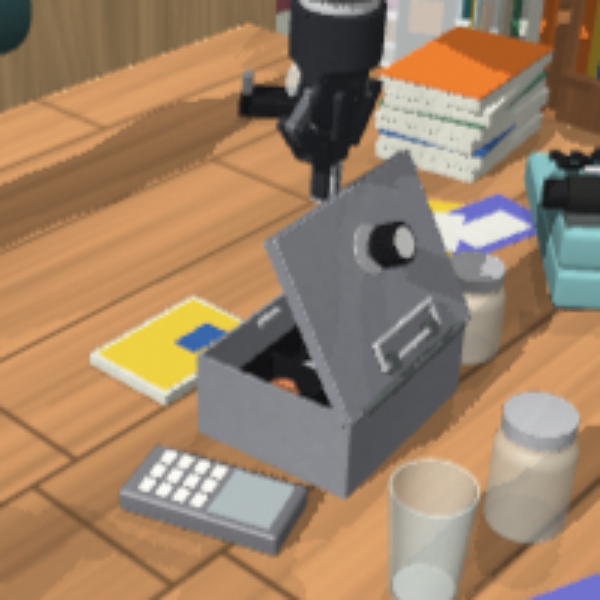

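The lid is moving, but the fingertip rides near the edge and drifts up. I back off, go 20 mm deeper and push again.

Call:
servo_tool --moves '[[255,[0.012,0,0],0],[255,[0.004,0,0.01],0],[255,[0,0,0.012],0],[255,[0,0,0.01],0],[255,[0,0,0],0],[255,[-0.007,0,0.001],0],[255,[-0.007,0,0.001],0],[255,[-0.007,0,0.001],0]]'

```text
time: 17.07
tool_pos: [0.5313, 0.1179, 0.2046]
tcp_rot: [0.203, -3.111, 0.013]
wrist_force: [-9.8, -0.5, 7.1]
width: -0.001
```

```bash
python3 -c "
from h import *
from workcell import bot
rel(None,97);th()"
```

```text
t 17.07 pos [0.5313 0.1179 0.2046] yaw_y 97.5 z [-0.024 -0.01  -1.   ] q [ 0.18  0.07  1.92 -0.01  1.17 -1.52] F [-9.8 -0.5  7.1] T [-0.185  1.271 -0.056] w -0.001
turn 0.008
grip rel hinge x -0.0930 z 0.1136 r 0.1468 theta 0.644 lat 0.0023
```

Call:
servo_tool --moves '[[255,[-0.008,0,0],0],[255,[-0.008,0,0],0],[255,[-0.008,0,0],0],[255,[-0.008,0,0],0],[255,[-0.008,0,0],0],[255,[-0.008,0,0],0],[255,[-0.008,0,0],0],[255,[-0.008,0,0],0]]'

```text
time: 17.73
tool_pos: [0.595, 0.1257, 0.2214]
tcp_rot: [0.202, -3.096, 0.016]
wrist_force: [-4.0, -2.0, 4.1]
width: -0.006
```

```bash
python3 -c "
from h import *
from workcell import bot
rel(None,97);th()
c=bot.read_camera('scene')
cv2.imwrite('pics/s6.png',cv2.resize(c['pixels'][80:280,180:380,::-1],None,fx=3,fy=3))"
```

```text
t 17.73 pos [0.595  0.1257 0.2214] yaw_y 97.5 z [-0.038 -0.013 -0.999] q [ 0.17  0.19  1.76 -0.01  1.23 -1.53] F [-4.  -2.   4.1] T [-0.279  0.507 -0.019] w -0.006
turn 0.008
grip rel hinge x -0.0289 z 0.1304 r 0.1335 theta 1.112 lat 0.0022
```

View pics/s6.png

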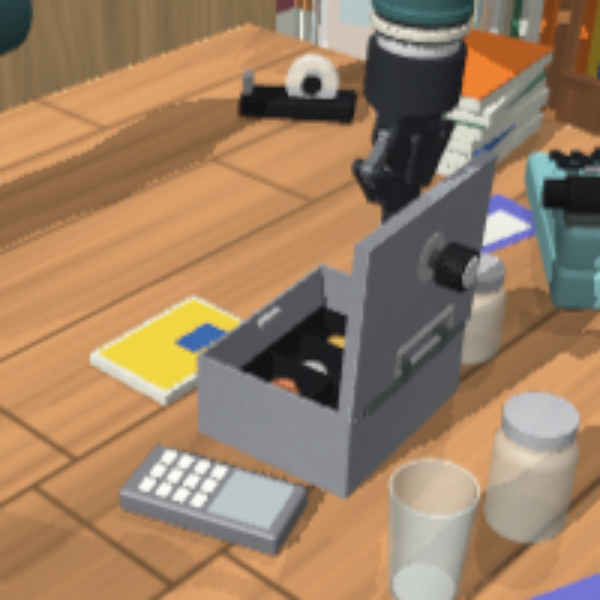

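Call:
servo_tool --moves '[[255,[-0.005,0,0],0],[255,[-0.005,0,0],0],[255,[-0.005,0,0],0],[255,[-0.004,0,0],0],[255,[-0.003,0,0],0],[255,[-0.003,0,0],0],[255,[0,0,0],0],[255,[0,0,0],0]]'

```text
time: 18.45
tool_pos: [0.6061, 0.1271, 0.2221]
tcp_rot: [0.199, -3.047, 0.022]
wrist_force: [-1.1, -0.9, 1.2]
width: -0.002
```

```bash
cat >> h.py <<'E'
def lid(c):
    P=pts(c);Q=(P-np.array([.6237,.127,.085]));x=Q@BX;y=Q@np.array([-BX[1],BX[0],0]);z=Q[...,2]
    m=(abs(y)<.1)&(x>-.03)&(x<.04)&(z>.05)&(z<.17)&(c['depth']>0)&~((abs(y)<.025)&(z<.14))
    p=np.polyfit(z[m],x[m],1);r=x[m]-np.polyval(p,z[m]);k=abs(r)<.008;p=np.polyfit(z[m][k],x[m][k],1)
    print('lid lean past upright',p,'theta',np.pi/2+np.arctan(p[0]),k.sum())
E
python3 -c "
from h import *
from workcell import bot
rel(None,97);th()
c=bot.read_camera('scene');lid(c)
cv2.imwrite('pics/s7.png',cv2.resize(c['pixels'][80:280,180:380,::-1],None,fx=3,fy=3))"
```

```text
t 18.45 pos [0.6061 0.1271 0.2221] yaw_y 97.5 z [-0.086 -0.02  -0.996] q [ 0.17  0.24  1.7  -0.01  1.29 -1.53] F [-1.1 -0.9  1.2] T [-0.012  0.204 -0.024] w -0.002
turn 0.008
grip rel hinge x -0.0179 z 0.1312 r 0.1324 theta 1.194 lat 0.0022
lid lean past upright [0.07588991 0.00825448] theta 1.646541049890833 1039
```

View pics/s7.png

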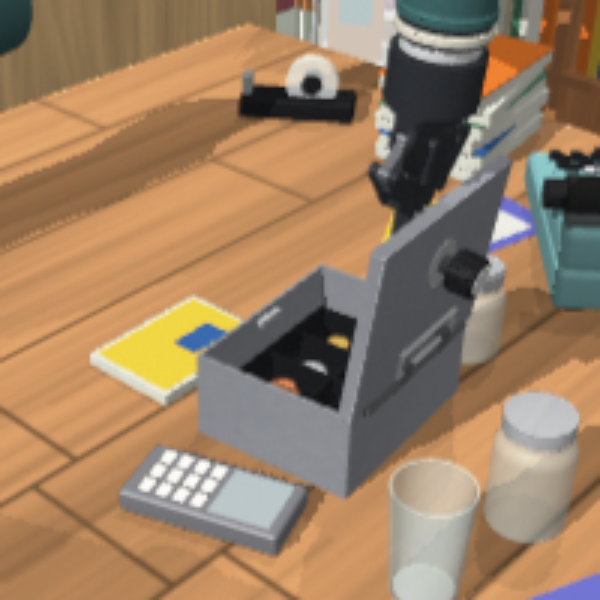

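The lid is at about 1.65 rad. I give it one more gentle push to seat it on the stay.

Call:
servo_tool --moves '[[255,[-0.003,0,0],0],[255,[-0.003,0,0],0],[255,[-0.003,0,0],0],[255,[-0.003,0,0],0],[255,[-0.003,0,0],0],[255,[0,0,0],0],[255,[0,0,0],0],[255,[0,0,0],0]]'

```text
time: 19.17
tool_pos: [0.6056, 0.1271, 0.2207]
tcp_rot: [0.195, -3.005, 0.027]
wrist_force: [-3.2, -0.5, 4.6]
width: 0.0
```

```bash
python3 -c "
from h import *
from workcell import bot
rel(None,97);th()
c=bot.read_camera('scene');lid(c)"
```

```text
t 19.17 pos [0.6056 0.1271 0.2207] yaw_y 97.5 z [-0.128 -0.027 -0.991] q [ 0.17  0.26  1.68 -0.    1.33 -1.53] F [-3.2 -0.5  4.6] T [-0.123  0.549 -0.084] w 0.0
turn 0.008
grip rel hinge x -0.0187 z 0.1298 r 0.1311 theta 1.187 lat 0.0023
lid lean past upright [0.07597992 0.00823962] theta 1.646630540482062 1032
```

The lid no longer moves, so it is on its stay. I retreat now.

Call:
servo_tool --moves '[[255,[0.01,0,0],0],[255,[0.015,0,0],0],[255,[0.02,0,0],0],[255,[0.02,0,-0.01],0],[255,[0.02,0,-0.02],0],[255,[0.02,0,-0.03],0],[255,[0.01,0,-0.03],0],[255,[0,0,-0.03],0]]'

```text
time: 19.88
tool_pos: [0.4991, 0.1141, 0.345]
tcp_rot: [0.195, -2.995, 0.029]
wrist_force: [0.1, -0.0, 0.3]
width: -0.001
```

Call:
servo_tool --moves '[[255,[0,0,-0.01],0],[255,[0,0,0],0],[255,[0,0,0],0],[255,[0,0,0],0],[255,[0,0,0],0],[255,[0,0,0],0],[255,[0,0,0],0],[255,[0,0,0],0]]'

```text
time: 20.55
tool_pos: [0.5013, 0.1145, 0.3541]
tcp_rot: [0.195, -3.001, 0.028]
wrist_force: [0.1, 0.4, -0.1]
width: 0.001
```

```bash
python3 -c "
from h import *
from workcell import bot
rel(None,97);th()
c=bot.read_camera('scene');lid(c);cv2.imwrite('pics/s8.png',cv2.resize(c['pixels'][60:280,160:400,::-1],None,fx=2.7,fy=2.7))
c0=dict(np.load('scene0.npz'))
d=cv2.absdiff(c['pixels'],c0['pixels']).max(2);cv2.imwrite('pics/d8.png',d)"
```

```text
t 20.55 pos [0.5013 0.1145 0.3541] yaw_y 97.5 z [-0.133 -0.027 -0.991] q [ 0.18 -0.    1.73 -0.    1.55 -1.52] F [ 0.1  0.4 -0.1] T [ 0.037 -0.049  0.052] w 0.001
turn 0.008
grip rel hinge x -0.1238 z 0.2631 r 0.2908 theta 0.890 lat 0.0026
lid lean past upright [0.0931527  0.00660911] theta 1.6636809765659786 1043
```

View pics/s8.png

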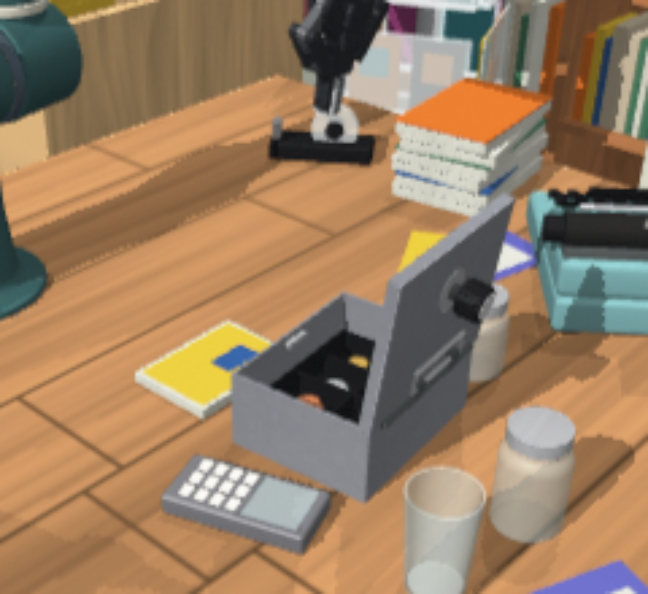

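View pics/d8.png

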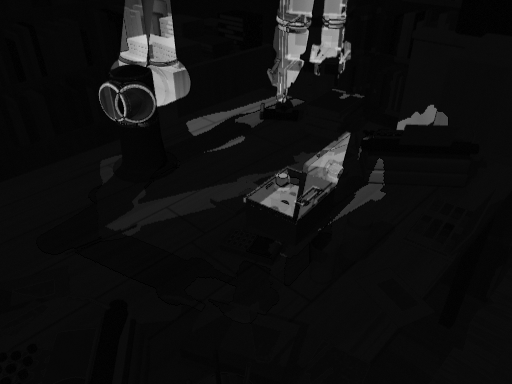

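The lid stands back past upright at about 1.66 rad, and the gripper is clear. The difference picture shows changes only at the arm, the box and the shadows.

```bash
python3 -c "
from workcell import bot
print(bot.finish_job())"
```

```text
the job is handed in; nothing more can be done
None
```

The cash box is open, with its lid standing back against its stay, and I handed the job in at about 20.6 s of the 72 s allowed.

- **Knob:** I turned it about 0.6 rad clockwise. The torque went negative, then jumped to +0.26 N m at the middle of the notch, and I let go there.
- **Lid:** I regripped the knob with the jaws parallel to the hinge. A trial lift needed a steady 8 N or so, which is the hinge's own resistance, so the catch was free. I raised the lid by the knob to about 0.9 rad, then pushed it the rest of the way slowly with shut fingers from the front.
- **Snag:** On the first push the fingertip drifted up towards the lid's edge, so I backed off and pushed again from lower down.

**Last checks:** The depth camera put the lid at about 1.66 rad. That is a little short of the stay's 1.70, but it stopped moving when pushed further. The wrist force was about zero with the gripper clear of everything. Compared with the first picture, only the arm, the box and shadows had changed, so the other things on the table had not visibly moved.

I did not measure the lid's speed or the force on the strike plate directly. I kept both low by using small moves.

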